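Back off the ratchet press

ROBOT

A 6-joint arm with a two-finger parallel gripper is mounted at the origin on the work surface. World frame = base frame: x ahead of the robot, y to its left, z up, the work surface at z = 0. Lengths are in m, angles in rad, forces in N, time in s.
With the tool pointing down it reaches from about 0.35 to 0.925 m from the base axis. Payload 6.4 kg.
Tool frame: the origin (TCP) lies between the finger pads; the fingertips stand 14 mm ahead of it and the grasp point (between the pads) lies 5 mm behind it; z points along the fingers, y is the direction in which the jaws open and shut (so a half turn about z gives the same grasp; the last joint's range is limited). The gripper opens to 85 mm and grips with 20 to 120 N. Pads are 22 mm wide; open, the fingers measure 114 mm over their backs; the gripper's body (76 mm by 85 mm) begins 54 mm behind the grasp point. The pads swing forward as they close: fully open they stand 13 mm farther back than shut.
Start: joints at [-1.291, 0.245, 1.558, -0, 1.339, -0.174], TCP at [0.285, -0.584, 0.245] pointing down, gripper open.
Joint ranges: [-3.13, 3.13], [-1.02, 2.26], [0.13, 2.54], [-0.95, 4.09], [0.21, 2.88], [-2.74, 2.74]. Speed limits (rad/s): [2.57, 2.57, 3.14, 3.14, 3.14, 3.14].

INTERFACE

Orientations are given as a rotation vector (axis times angle).
In Python, from workcell import telemetry, eyes, ctrl gives the robot as it stands.
- The arm moves only by the shell command python3 -m jog 'ROWS' [FORCE]. ROWS is JSON, a list of rows, each a list of 7 numbers: the shift along the tool's x, y, z in mm, then the turn, a rotation vector about the tool's x, y, z in rad, then the opening in per cent of the stroke, from 0 (shut) to 100 (fully open). In form: [[tx, ty, tz, ax, ay, az, hand], ...]. A call has exactly 10 rows; each row shifts and turns the pose as measured when the row begins, along the tool's axes as they then stand; what a row does not reach is not made up. A row lasts 1/10 s, in which the tool goes at most 50 mm and 8.59 degrees, less where a joint would pass 70% of its speed; a pose out of reach is approached as far as the arm can. A call is refused whole if a number of a shift passes 50 or a number of a turn 0.15, either way. A call with a gripper value outside its range is refused whole. The fingers move at their own pace and stop on an object; FORCE is the grip in N (left out, the last holds). Time passes only in rows, so rows that do not move let the fingers close, or fill a call up. It gives the time, the measured TCP pose, the force and the opening at its end, in the units of the state.
- telemetry.state(): the state, without advancing time (a new reading comes with each control period).
- eyes.get_image(name): name is "side" or "top" or "wrist"; returns (picture, depth): 384x512x3 uint8, blue, green, red; 384x512 float32, m along the optical axis (not along the pixel's ray), 0 where there is no reading.
- eyes.camera_params(name): a dict with "camera_matrix" (3x3 intrinsics, pixels), "k1" (the pictures are not rectified: a ray, as slopes to the right and down, at radius r is drawn at 1 + k1 r^2 times it, then the intrinsics apply), "eye" and "rotation" of the camera in the world. Camera axes: x right, y down, z forward; pixel columns grow to the right and rows downward; lengths in m; the calibration is good to about 2 mm. A picture is of the moment at which its call begins: read the wrist's pose just before it. camera_params takes no time and is no camera call; for the wrist camera it gives the pose at the moment of the call.
- ctrl.hand_in(): hands the job in, once; it reports no verdict.
The state is a dict: "t": time; "joint_positions": joint angles; "joint_velocities": joint speeds; "tau": joint torques, N m; "eef_pos": TCP position; "orientation": TCP orientation; "force": force on the tool from outside, world axes, zero at the start; "moment": the same for the moment, N m; "gripper_width": opening from 0.0 (shut) to 1.0 (fully open).
Only numpy, scipy, OpenCV 4.12 (cv2) and the standard library are available. Lean on these libraries where they do the work, as an engineer would, in place of code of your own. Each camera call takes 0.05 s, during which the arm holds its last target.

TASK

The bush has been pressed into the aluminium block, so back the press off: flip the small reversing lever on the ratchet head of the bench press over to its other side, then swing the long handle back and forth by its upright grip until the pressing pad stands at least 15 mm above the top of the brass bush. Do not screw the pad down onto the bush on the way, leave the block where it lies and the other things on the bench alone.

Things in the scene. Friction and masses are not known exactly. Their poses are not given: they have to be found in the camera images.
- hub (a point): Bench press fixed to the bench: grey H frame, 250 mm wide, ratchet head (radius 56 mm, top 186 mm above the bench) on its beam, low square (to 194 mm) in the middle. The point is on the upright spindle axis, 188 mm up. Axes: z up, handle in mid swing points to -x, columns at +y, -y. Spindle turned counter-clockwise from above lifts the pad, 4.8 mm a radian; it stays as left.
- grip (a point): Black upright grip at the handle's end, diameter 28 mm, 181 to 236 mm above the bench; it spins on its pin. The point: its middle, 172 mm from the spindle axis. x points outward along the handle, y to the counter-clockwise side seen from above. The handle swings level about the spindle, 0.75 rad each side of mid swing to stops, starts within 0.2 rad of it, stays as left; 3 N free, 7 N driving.
- lever (a point): Reversing lever on the head: dark flat arm (to 193 mm above the bench) pivoted 78 mm from the spindle axis on the handle's centre line, pointing back to the axis; at its tip an upright post, diameter 13 mm, top at 218 mm. The point: on the post's axis, 206 mm up, 45 mm from the pivot. Swings level, to 20 mm each side of the handle's centre line (about 33 mm from the spindle axis); 3 to 6 N.
- pawl (a joint): The lever's angle, 0 on the handle's centre line, -0.46 to 0.46 rad. A spring snaps it from the middle to either side, by itself once 0.1 past; it rests 0.17 to 0.46 off. Starts negative (post at grip's +y): clockwise strokes lower the pad. Positive (post at grip's -y): counter-clockwise strokes lift it, clockwise ones are free. 16 steps a turn: a stroke may lose 0.4 rad before it takes hold.
- pad_face (a point): Pressing pad: steel disc, diameter 48 mm, on the lower end of the threaded spindle under the press's beam. The point is the centre of its underside. It starts 4 to 6 mm above the bush and can rise to 28 mm above it.
- part_top (a point): The pressed part on the press's foot plate, under the pad: aluminium block 64 x 60 x 24 mm with a brass bush, diameter 34 mm, standing 16 mm out of its top; loose, 0.4 to 0.65 kg. The point is the centre of the bush's top, 40 mm above the foot plate (62 mm above the bench).
There are look-alikes about, which are no part of the job. There is more than one size of the part that bears part_top; the job needs the largest.

How it is judged:
On the way, in this order (a step that is already met when the one before it is completed fails the run):
1. the reversing lever has been flipped to the handle's clockwise side (its angle above 0.09 rad) (value of joint pawl above 0.09 rad), for 0.2 s.
2. the pad has been raised at least 15 mm above the bush (z of pad_face in the frame of part_top above 0.015 m), for 0.2 s.
At the end, for the whole second after the job is handed in: the pad's underside is at least 15 mm above the top of the bush, the reversing lever rests on the handle's clockwise side, at more than 0.09 rad, and the block lies upright within 15 mm of where it was (z of pad_face in the frame of part_top above 0.015 m and value of joint pawl above 0.09 rad and distance of part_top from where it was at the start of the episode below 0.015 m and angle between part_top's own z axis and vertical below 0.1 rad); the robot touches nothing.
It fails at once if the pad is screwed down to less than 1.5 mm above the bush (z of pad_face in the frame of part_top below 0.0015 m).
It fails at once if the block is pushed more than 20 mm (distance of part_top from where it was at the start of the episode above 0.02 m).
It fails at once if the wrench, the hammer or the loose bush is moved more than 40 mm (distance of any of wrench, hammer, bush from where it was at the start of the episode above 0.04 m).
It also fails if it takes over 64 s, if anything falls off the work surface, if the arm or the gripper's body presses on something with over 40 N, if the wrist force passes 120 N, or if a joint passes its speed limit or range.

## Working session

There is one attempt and no reset: what is moved stays moved. The work goes in short steps, Python scripts to look and compute and a shell command to move; the robot and the scene stay as the last step left them, time stands still between calls to the robot, and variables do not carry over. Pictures are saved under pics/ and viewed, and the job is handed in when it is done.

```bash
ls; mkdir -p pics
cat > h.py <<'E'
import numpy as np, cv2
from workcell import telemetry, eyes, ctrl
def grab(n,tag):
    cp=eyes.camera_params(n); im,d=eyes.get_image(n)
    cv2.imwrite(f'pics/{tag}.png',im); np.savez(f'pics/{tag}.npz',im=im,d=d,K=cp['camera_matrix'],k1=cp['k1'],eye=cp['eye'],R=cp['rotation'])
    return im,d,cp
def load(tag): return np.load(f'pics/{tag}.npz')
def cloud(z):
    K=z['K'];k1=float(z['k1']);d=z['d'];h,w=d.shape
    u,v=np.meshgrid(np.arange(w),np.arange(h))
    p=cv2.undistortPoints(np.stack([u,v],-1).reshape(-1,1,2).astype(np.float64),K,np.array([k1,0,0,0.])).reshape(h,w,2)
    c=np.concatenate([p*d[...,None],d[...,None]],-1)
    return c@np.array(z['R']).T+np.array(z['eye'])
E
python3 - <<'E'
from h import *
for n in ('top','side'):
    im,d,cp=grab(n,n+'0'); print(n,cp)
print(telemetry.state())
E
```

```text
pics
top {'camera_matrix': array([[489.84823129,   0.        , 267.40517401],
       [  0.        , 489.84823129, 188.91741321],
       [  0.        ,   0.        ,   1.        ]]), 'k1': -0.19224055916814728, 'eye': array([ 0.43558203, -0.05172999,  1.4137927 ]), 'rotation': array([-2.1087796 ,  2.13990287, -0.16856944])}
side {'camera_matrix': array([[427.06070919,   0.        , 258.18015211],
       [  0.        , 427.06070919, 193.34485588],
       [  0.        ,   0.        ,   1.        ]]), 'k1': -0.0503289469741142, 'eye': array([ 0.41639348, -0.59332718,  0.79632426]), 'rotation': array([-2.36910934,  0.49793074, -0.19498164])}
{'t': 0.1, 'joint_positions': array([-1.29109727e+00,  2.45745250e-01,  1.55889354e+00, -1.61910135e-05,
        1.33870535e+00, -1.74115535e-01]), 'joint_velocities': array([ 2.82990568e-04, -1.53436653e-03, -2.73268446e-03, -3.91674917e-04,
        2.59643756e-07, -8.77023481e-05]), 'tau': array([-1.70216426e-04, -4.30672395e+01, -3.27128220e+01, -1.04157677e-04,
        2.80897570e-03, -2.58282356e-06]), 'eef_pos': array([ 0.28481675, -0.58374414,  0.24428908]), 'orientation': array([-3.05935887e+00, -7.06361366e-01,  1.69791647e-04]), 'force': array([-0.13139538, -0.23967163, -0.04095539]), 'moment': array([ 0.00813996, -0.00350364,  0.02516491]), 'gripper_width': 0.9961121442758946}
```

```bash
sed -i "s/np.array(z\['R'\]).T/cv2.Rodrigues(np.array(z['R']))[0].T/" h.py; ls pics
```

```text
side0.npz
side0.png
top0.npz
top0.png
```

View pics/top0.png

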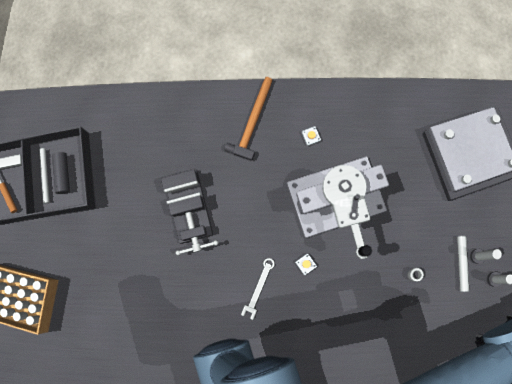

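View pics/side0.png

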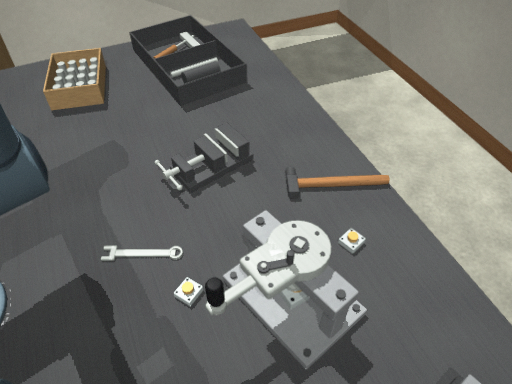

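```bash
python3 - <<'E'
from h import *
z=load('top0'); P=cloud(z)
for (u,v) in [(345,185),(364,251),(364,248),(354,214),(357,198),(345,168),(350,220),(302,182),(386,176),(345,178)]:
    print((u,v),P[v,u].round(4))
z2=load('side0'); Q=cloud(z2)
for (u,v) in [(300,243),(214,284),(265,266),(291,257)]:
    print((u,v),Q[v,u].round(4))
for t,C,im in (('t',P,z['im']),('s',Q,z2['im'])):
    reg=(np.hypot(C[...,0]-0.39,C[...,1]+0.29)<.25)
    g=reg&(C[...,2]>.222)&(C[...,2]<.245)
    print(t,'grip',g.sum(),C[g].mean(0) if g.any() else 0)
    g=reg&(C[...,2]>.190)&(C[...,2]<.222)
    print(t,'hi',g.sum())
    for p,c,uv in zip(C[g][::3],im[g][::3],np.argwhere(g)[::3]): print(uv[::-1],p.round(3),c)
E
python3 - <<'E'
import cv2
a=cv2.imread('pics/top0.png')[140:275,275:405];cv2.imwrite('pics/topc.png',cv2.resize(a,None,fx=4.4,fy=4.4,interpolation=2))
a=cv2.imread('pics/side0.png')[200:370,190:380];cv2.imwrite('pics/sidec.png',cv2.resize(a,None,fx=3.5,fy=3.5,interpolation=2))
E
```

```text
(345, 185) [ 0.6557 -0.2323  0.1941]
(364, 251) [ 0.4859 -0.2656  0.2399]
(364, 248) [ 0.4933 -0.2665  0.2361]
(354, 214) [ 0.5806 -0.2514  0.1989]
(357, 198) [ 0.618  -0.2574  0.2186]
(345, 168) [ 0.7009 -0.235   0.1889]
(350, 220) [ 0.5672 -0.2428  0.1855]
(302, 182) [ 0.6977 -0.1333  0.0211]
(386, 176) [ 0.7151 -0.3842  0.0039]
(345, 178) [ 0.6743 -0.2335  0.1911]
(300, 243) [ 0.6554 -0.2347  0.1944]
(214, 284) [ 0.4878 -0.2742  0.2361]
(265, 266) [ 0.5813 -0.2526  0.1947]
(291, 257) [ 0.6215 -0.265   0.214 ]
t grip 109 [ 0.486894   -0.27138612  0.23394863]
t hi 215
[352 193] [ 0.635 -0.25   0.192] [238 238 235]
[355 194] [ 0.628 -0.253  0.218] [226 228 223]
[358 194] [ 0.628 -0.26   0.218] [156 154 150]
[356 195] [ 0.626 -0.256  0.216] [115 110 108]
[359 195] [ 0.626 -0.263  0.216] [133 130 128]
[355 196] [ 0.623 -0.253  0.217] [93 88 85]
[358 196] [ 0.624 -0.261  0.215] [96 92 91]
[354 197] [ 0.623 -0.252  0.206] [70 67 67]
[357 197] [ 0.621 -0.258  0.217] [109 102 102]
[334 198] [ 0.623 -0.203  0.19 ] [240 241 238]
[355 198] [ 0.619 -0.253  0.212] [52 52 50]
[358 198] [ 0.62  -
[... 10578 characters left out ...]
0 301] [ 0.491 -0.285  0.201] [21 16 17]
[223 301] [ 0.496 -0.284  0.193] [41 41 43]
[210 302] [ 0.476 -0.278  0.196] [24 23 23]
[213 302] [ 0.48  -0.283  0.201] [19 14 16]
[216 302] [ 0.484 -0.285  0.202] [19 19 21]
[219 302] [ 0.489 -0.285  0.199] [21 21 21]
[222 302] [ 0.494 -0.284  0.191] [27 31 29]
[211 303] [ 0.477 -0.281  0.196] [20 20 22]
[214 303] [ 0.481 -0.284  0.198] [18 15 16]
[217 303] [ 0.486 -0.285  0.198] [20 18 21]
[220 303] [ 0.491 -0.284  0.192] [25 16 20]
[211 304] [ 0.477 -0.28   0.192] [19 11 15]
[214 304] [ 0.481 -0.284  0.195] [20 18 15]
[217 304] [ 0.485 -0.286  0.196] [25 25 23]
[220 304] [ 0.49  -0.285  0.191] [28 29 28]
[215 305] [ 0.482 -0.285  0.193] [24 20 17]
```

View pics/topc.png

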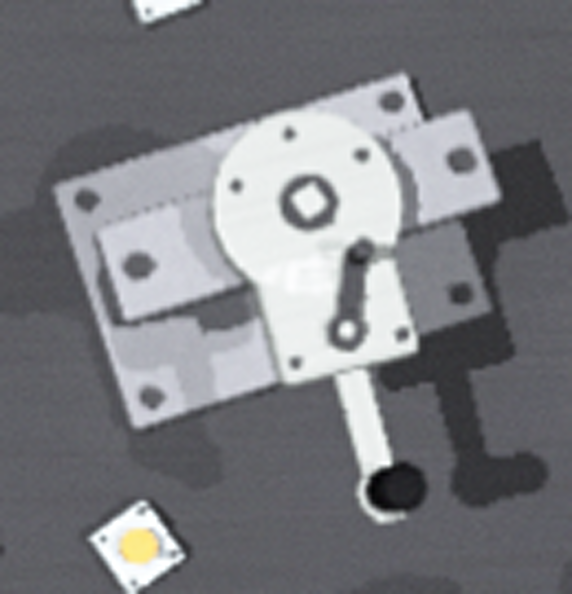

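View pics/sidec.png

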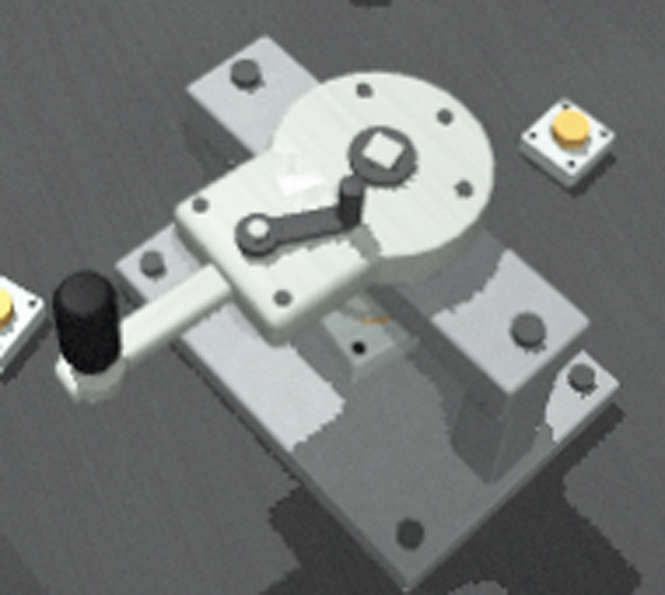

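```bash
cat >> h.py <<'E'
def tool(dw):  # world delta (m) -> tool mm
    s=telemetry.state(); R=cv2.Rodrigues(np.array(s['orientation']))[0]
    return (R.T@np.array(dw)*1000).round(1)
def info():
    s=telemetry.state(); R=cv2.Rodrigues(np.array(s['orientation']))[0]
    print('t',round(s['t'],2),'pos',s['eef_pos'].round(4),'x',R[:,0].round(3),'y',R[:,1].round(3),'z',R[:,2].round(3),'F',s['force'].round(1),'w',round(s['gripper_width'],3))
    return s,R
E
python3 - <<'E'
from h import *
z=load('top0'); P=cloud(z); m=(P[...,1]<-.38)&(P[...,0]>.3)&(P[...,0]<.65)
print(P[m][:,2].max())
s,R=info()
# circle fit of head top
g=(np.abs(P[...,2]-.186)<.004)&(np.hypot(P[...,0]-.657,P[...,1]+.233)<.066)
from scipy.optimize import least_squares
for tag in('top0','side0'):
    C=cloud(load(tag)); im=load(tag)['im']
    g=(np.abs(C[...,2]-.188)<.005)&(im.min(-1)>180)
    q=C[g][:,:2]; q=q[(q[:,0]>.655)&(np.hypot(q[:,0]-.657,q[:,1]+.233)<.065)]
    hull=cv2.convexHull((q*1e4).astype(np.int32)).reshape(-1,2)/1e4
    r=least_squares(lambda c:np.maximum(np.hypot(*(hull-c).T),.05)-.055,[.657,-.233]); print(tag,r.x)
    # dark square patch z>0.1915 near hub
    g=(C[...,2]>.191)&(np.hypot(C[...,0]-.657,C[...,1]+.233)<.02); print(C[g].mean(0))
# rotate about tool z to align tool y with (0.228,-0.974)
for th in (-.226,.226):
    Rn=R@cv2.Rodrigues(np.array([0,0,th]))[0]; print(th,Rn[:,1].round(3),(Rn.T@(np.array([.630,-.2905,.29])-s['eef_pos'])*1000).round(1))
E
```

```text
0.5472811853461731
t 0.1 pos [ 0.2848 -0.5837  0.2443] x [0.899 0.438 0.   ] y [ 0.438 -0.899 -0.002] z [-0.     0.002 -1.   ] F [-0.1 -0.2 -0. ] w 0.996
top0 [ 0.65328198 -0.23124483]
[ 0.65540486 -0.232367    0.19297011]
side0 [ 0.65407601 -0.23242742]
[ 0.65485822 -0.23443357  0.19293543]
-0.226 [ 0.629 -0.778 -0.002] [452.8 -11.1 -45.4]
0.226 [ 0.226 -0.974 -0.002] [ 402.5 -207.8  -45.4]
```

```bash
python3 -m jog '[[0,0,-25,0,0,0.113,0],[0,0,-20,0,0,0.113,0],[40,-20,0,0,0,0,0],[40,-20,0,0,0,0,0],[40,-20,0,0,0,0,0],[40,-20,0,0,0,0,0],[40,-20,0,0,0,0,0],[40,-20,0,0,0,0,0],[40,-20,0,0,0,0,0],[20,-10,0,0,0,0,0]]'
python3 - <<'E'
from h import *
s,R=info(); print(tool(np.array([.630,-.2905,.27])-s['eef_pos']))
E
```

```text
t: 1.1
eef_pos: [0.551, -0.3656, 0.2855]
orientation: [-3.114, -0.327, 0.006]
force: [-0.4, -0.1, 0.9]
gripper_width: 0.001
t 1.1 pos [ 0.551  -0.3656  0.2855] x [ 0.978  0.208 -0.002] y [ 0.208 -0.978 -0.011] z [-0.005  0.01  -1.   ] F [-0.4 -0.1  0.9] w 0.001
[ 93.  -56.9  15.9]
```

```bash
python3 -m jog '[[23,-14,0,0,0,0,0],[23,-14,5,0,0,0,0],[23,-14,5,0,0,0,0],[23,-14,5,0,0,0,0],[0,0,0,0,0,0,0],[0,0,0,0,0,0,0],[0,0,0,0,0,0,0],[0,0,0,0,0,0,0],[0,0,0,0,0,0,0],[0,0,0,0,0,0,0]]'
python3 - <<'E'
from h import *
s,R=info(); grab('wrist','w1'); grab('side','s1'); grab('top','t1')
print(tool(np.array([.6265,-.2915,.216])-s['eef_pos']))
E
```

```text
t: 2.1
eef_pos: [0.6315, -0.2865, 0.2664]
orientation: [-3.109, -0.331, 0.014]
force: [0.8, -0.1, 0.0]
gripper_width: -0.003
t 2.1 pos [ 0.6315 -0.2865  0.2664] x [ 0.978  0.21  -0.007] y [ 0.21  -0.978 -0.015] z [-0.01   0.014 -1.   ] F [ 0.8 -0.1  0. ] w -0.003
[-5.5  4.6 50.4]
```

View pics/w1.png

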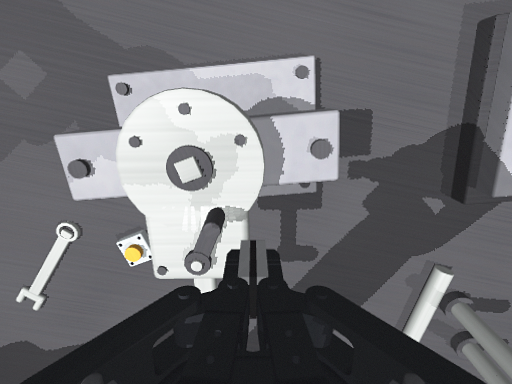

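View pics/s1.png

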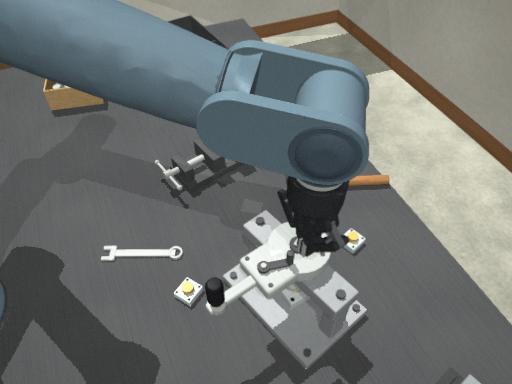

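```bash
python3 -m jog '[[-5,5,0,0,0,0,0],[0,0,15,0,0,0,0],[0,0,15,0,0,0,0],[0,0,10,0,0,0,0],[0,0,5,0,0,0,0],[0,0,3,0,0,0,0],[0,0,0,0,0,0,0],[0,0,0,0,0,0,0],[0,0,0,0,0,0,0],[0,0,0,0,0,0,0]]'
python3 - <<'E'
from h import *
s,R=info(); grab('wrist','w2'); grab('side','s2')
a=cv2.imread('pics/s2.png')[200:340,200:380];b=cv2.imread('pics/w2.png')[130:300,130:330]
cv2.imwrite('pics/s2c.png',cv2.resize(a,(720,560),interpolation=2));cv2.imwrite('pics/w2c.png',cv2.resize(b,None,fx=3,fy=3))
print(tool(np.array([.6265,-.2915,.216])-s['eef_pos']))
E
```

```text
t: 3.25
eef_pos: [0.6265, -0.2917, 0.2128]
orientation: [-3.108, -0.331, 0.016]
force: [-0.6, 0.3, -0.5]
gripper_width: -0.001
t 3.25 pos [ 0.6265 -0.2917  0.2128] x [ 0.977  0.211 -0.009] y [ 0.211 -0.977 -0.017] z [-0.012  0.015 -1.   ] F [-0.6  0.3 -0.5] w -0.001
[ 0.  -0.2 -3.2]
```

View pics/s2c.png

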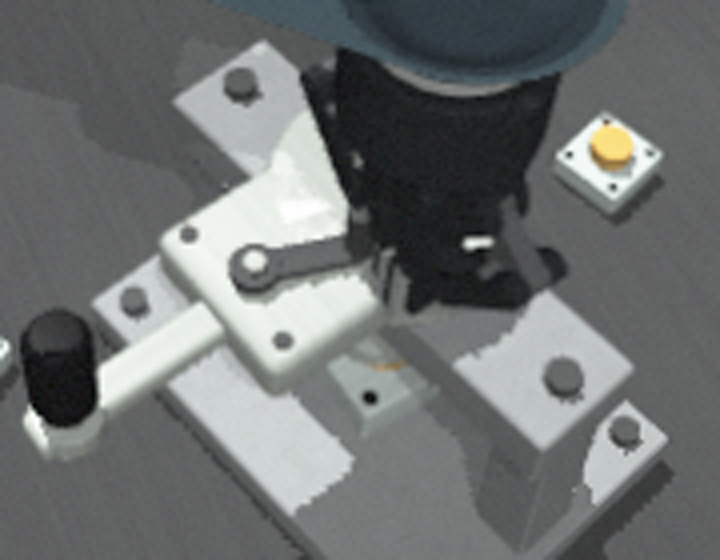

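View pics/w2c.png

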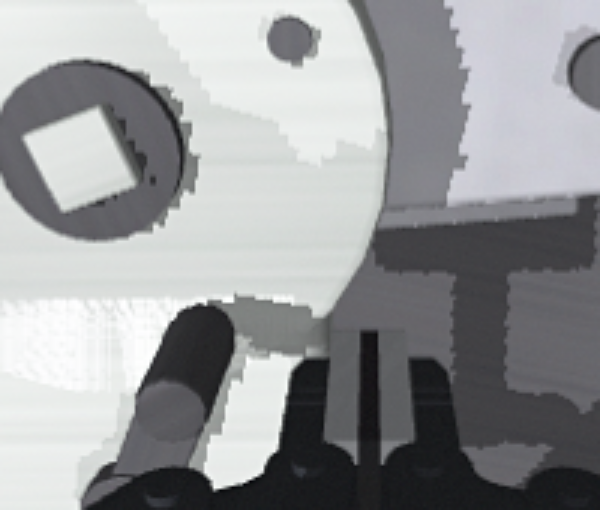

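```bash
python3 -m jog '[[0,-4,0,0,0,0,0],[0,-4,0,0,0,0,0],[0,-4,0,0,0,0,0],[0,-4,0,0,0,0,0],[0,-4,0,0,0,0,0],[0,-4,0,0,0,0,0],[0,-4,0,0,0,0,0],[0,-4,0,0,0,0,0],[0,-4,0,0,0,0,0],[0,-2,0,0,0,0,0]]'
python3 - <<'E'
from h import *
s,R=info(); grab('wrist','w3'); grab('side','s3')
a=cv2.imread('pics/s3.png')[200:340,200:380];b=cv2.imread('pics/w3.png')[130:300,130:330]
cv2.imwrite('pics/s3c.png',cv2.resize(a,(720,560),interpolation=2));cv2.imwrite('pics/w3c.png',cv2.resize(b,None,fx=3,fy=3))
E
```

```text
t: 4.35
eef_pos: [0.6206, -0.2556, 0.215]
orientation: [-3.121, -0.331, 0.001]
force: [1.9, -2.3, -0.3]
gripper_width: 0.001
t 4.35 pos [ 0.6206 -0.2556  0.215 ] x [ 0.978  0.21  -0.   ] y [ 0.21  -0.978 -0.003] z [-0.001  0.003 -1.   ] F [ 1.9 -2.3 -0.3] w 0.001
```

View pics/s3c.png

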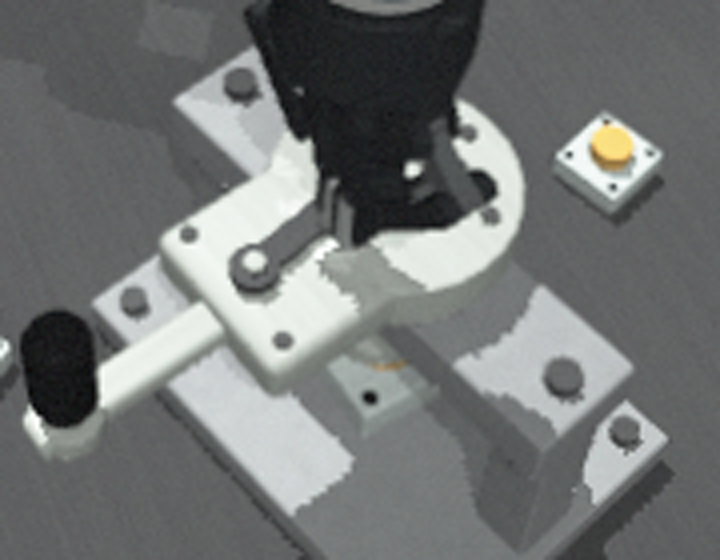

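View pics/w3c.png

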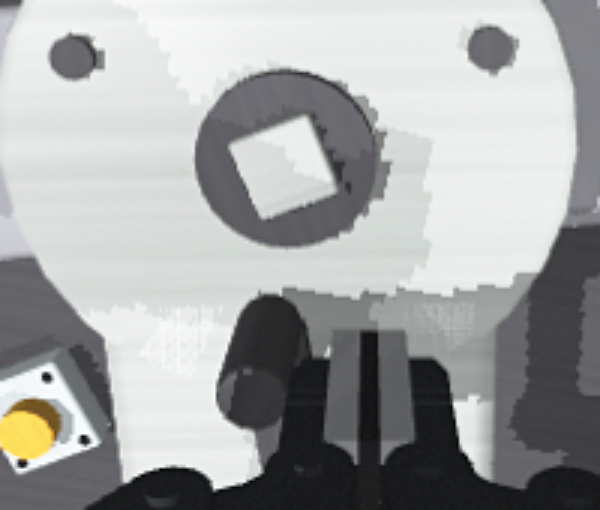

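```bash
python3 -m jog '[[0,-4,0,0,0,0,0],[0,-4,0,0,0,0,0],[0,-4,0,0,0,0,0],[0,-4,0,0,0,0,0],[0,-3,0,0,0,0,0],[0,0,0,0,0,0,0],[0,3,0,0,0,0,0],[0,6,0,0,0,0,0],[0,6,0,0,0,0,0],[0,0,0,0,0,0,0]]'
python3 - <<'E'
from h import *
s,R=info(); grab('wrist','w4'); grab('side','s4')
a=cv2.imread('pics/s4.png')[200:340,200:380];b=cv2.imread('pics/w4.png')[130:300,130:330]
cv2.imwrite('pics/s4c.png',cv2.resize(a,(720,560),interpolation=2));cv2.imwrite('pics/w4c.png',cv2.resize(b,None,fx=3,fy=3))
E
```

```text
t: 5.45
eef_pos: [0.6186, -0.2554, 0.215]
orientation: [3.12, 0.329, -0.006]
force: [0.8, -0.2, -0.2]
gripper_width: 0.005
t 5.45 pos [ 0.6186 -0.2554  0.215 ] x [ 0.978  0.209 -0.004] y [ 0.209 -0.978  0.004] z [-0.003 -0.005 -1.   ] F [ 0.8 -0.2 -0.2] w 0.005
```

View pics/s4c.png

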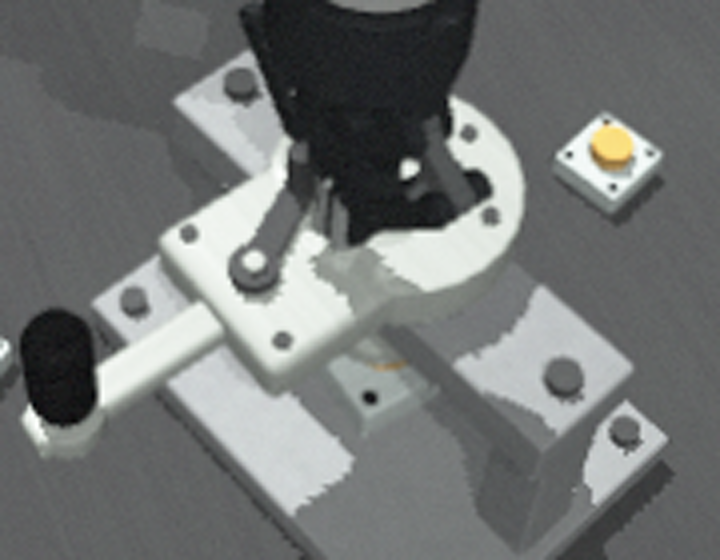

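View pics/w4c.png

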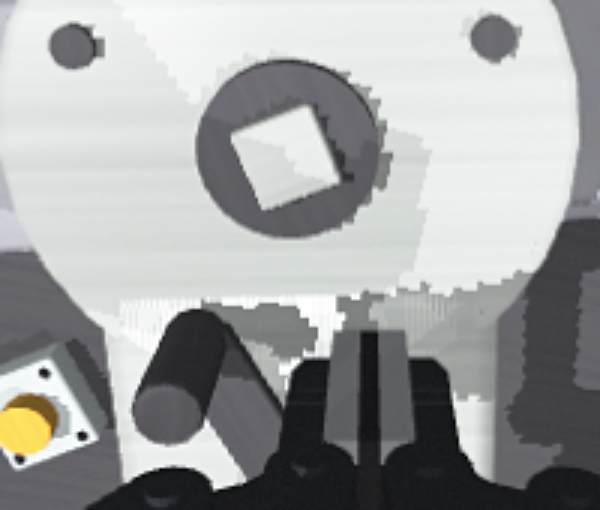

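```bash
python3 -m jog '[[0,0,-20,0,0,0,0],[0,0,-30,0,0,0,10],[0,0,-30,0,0,0,70],[-33,-2,0,0,0,0,70],[-33,-2,0,0,0,0,70],[-33,-2,0,0,0,0,70],[-33,-2,0,0,0,0,70],[0,0,0,0,0,0,70],[0,0,0,0,0,0,70],[0,0,0,0,0,0,70]]'
python3 - <<'E'
from h import *
s,R=info(); grab('wrist','w5')
g=np.array([.488,-.2735,.208]); print(tool(g-s['eef_pos']))
E
```

```text
t: 6.55
eef_pos: [0.4841, -0.2729, 0.2983]
orientation: [3.122, 0.334, -0.007]
force: [0.5, 0.1, -0.1]
gripper_width: 0.7
t 6.55 pos [ 0.4841 -0.2729  0.2983] x [ 0.977  0.212 -0.005] y [ 0.212 -0.977  0.001] z [-0.004 -0.002 -1.   ] F [ 0.5  0.1 -0.1] w 0.7
[ 4.1  1.3 90.3]
```

View pics/w5.png

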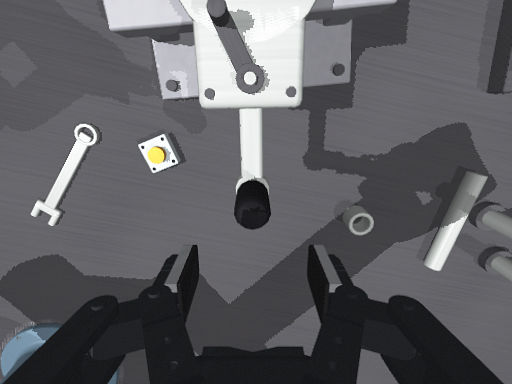

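```bash
python3 -m jog '[[4,1,20,0,0,0,70],[0,0,20,0,0,0,70],[0,0,20,0,0,0,70],[0,0,15,0,0,0,70],[0,0,10,0,0,0,70],[0,0,4,0,0,0,70],[0,0,0,0,0,0,20],[0,0,0,0,0,0,20],[0,0,0,0,0,0,10],[0,0,0,0,0,0,10]]' 30
python3 - <<'E'
from h import *
s,R=info(); grab('wrist','w6');grab('side','s6')
E
```

```text
t: 7.6
eef_pos: [0.4938, -0.2727, 0.2076]
orientation: [3.119, 0.343, -0.002]
force: [1.5, -0.2, -3.6]
gripper_width: 0.323
t 7.6 pos [ 0.4938 -0.2727  0.2076] x [ 0.976  0.217 -0.001] y [ 0.217 -0.976  0.003] z [-0.001 -0.004 -1.   ] F [ 1.5 -0.2 -3.6] w 0.323
```

View pics/w6.png

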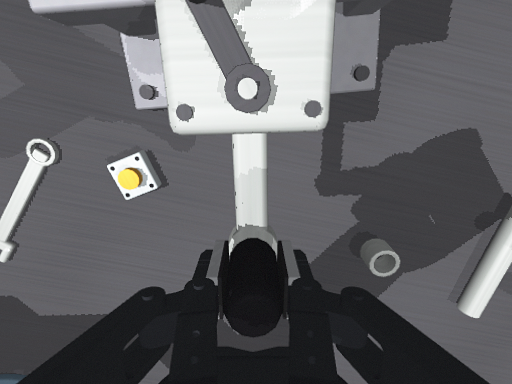

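View pics/s6.png

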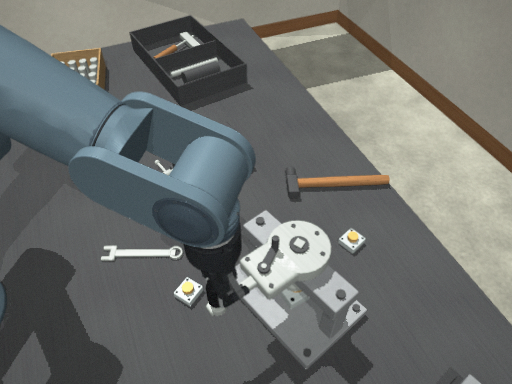

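```bash
python3 -m jog '[[0,0,0,0,0,0,50],[0,0,0,0,0,0,50],[-3,0,0,0,0,0,50],[-3,0,0,0,0,0,50],[0,0,0,0,0,0,50],[0,0,0,0,0,0,20],[0,0,0,0,0,0,15],[0,0,0,0,0,0,15],[0,0,0,0,0,0,15],[0,0,0,0,0,0,15]]' 30
cat >> h.py <<'E'
HUB=np.array([.655,-.2335])
def ang():
    s=telemetry.state(); r=s['eef_pos'][:2]-HUB; return np.arctan2(r[1],r[0])%(2*np.pi), np.hypot(*r)
def arc(a1,n,rad=.172,z=.208,off=(0,0)):
    s,R=info(); a0,r0=ang(); print('ang',a0,'rad',r0)
    prev=s['eef_pos']
    for a in np.linspace(a0,a1,n+1)[1:]:
        p=np.array([*(HUB+rad*np.array([np.cos(a),np.sin(a)])+off),z]); print((R.T@(p-prev)*1000).round(0)); prev=p
E
python3 - <<'E'
from h import *
z=load('top0'); P=cloud(z)
for lo,hi in((.012,.03),(.13,.178)):
  g=(P[...,2]>lo)&(P[...,2]<hi)&(np.hypot(P[...,0]-.655,P[...,1]+.2335)<.17); q=P[g][:,:2]
  print(P[g][:,2].mean(),len(q),cv2.minAreaRect((q*1000).astype(np.float32)))
print(ang())
arc(np.radians(196.7-43)+.06,10)
E
```

```text
t: 8.7
eef_pos: [0.4884, -0.2754, 0.2105]
orientation: [3.116, 0.342, 0.003]
force: [-0.4, 0.2, 0.8]
gripper_width: 0.319
0.02214712151592045 1993 ((656.3864135742188, -232.7594757080078), (171.4197998046875, 251.0487060546875), 17.021020889282227)
0.15536014276253932 1350 ((591.3062744140625, -248.3736572265625), (202.4117889404297, 241.95980834960938), 13.93602180480957)
(np.float64(3.3878804542888714), np.float64(0.17176826502679188))
t 8.7 pos [ 0.4884 -0.2754  0.2105] x [0.976 0.217 0.001] y [ 0.217 -0.976  0.008] z [ 0.003 -0.007 -1.   ] F [-0.4  0.2  0.8] w 0.319
ang 3.3878804542888714 rad 0.17176826502679188
[ -0. -11.   2.]
[  1. -11.  -0.]
[  1. -11.  -0.]
[  2. -11.  -0.]
[  3. -11.  -0.]
[  4. -11.  -0.]
[  4. -10.  -0.]
[  5. -10.  -0.]
[  6. -10.  -0.]
[ 6. -9. -0.]
```

```bash
python3 -m jog '[[0,-11,0,0,0,0,15],[1,-11,0,0,0,0,15],[1,-11,0,0,0,0,15],[2,-11,0,0,0,0,15],[3,-11,0,0,0,0,15],[4,-11,0,0,0,0,15],[4,-10,0,0,0,0,15],[5,-10,0,0,0,0,15],[6,-10,0,0,0,0,15],[6,-9,0,0,0,0,15]]'
python3 - <<'E'
from h import *
arc(2.72,2)
grab('side','s7');grab('wrist','w7')
a=cv2.imread('pics/s7.png')[180:340,180:380]
cv2.imwrite('pics/s7c.png',cv2.resize(a,None,fx=3.5,fy=3.5,interpolation=2))
E
```

```text
t: 9.7
eef_pos: [0.4989, -0.1593, 0.2105]
orientation: [3.107, 0.34, 0.013]
force: [4.4, -6.6, -2.5]
gripper_width: 0.315
t 9.7 pos [ 0.4989 -0.1593  0.2105] x [0.976 0.216 0.007] y [ 0.216 -0.976  0.017] z [ 0.01  -0.015 -1.   ] F [ 4.4 -6.6 -2.5] w 0.315
ang 2.6977710252709164 rad 0.1728558832018267
[-1.  2.  3.]
[-1.  2.  0.]
```

View pics/s7c.png

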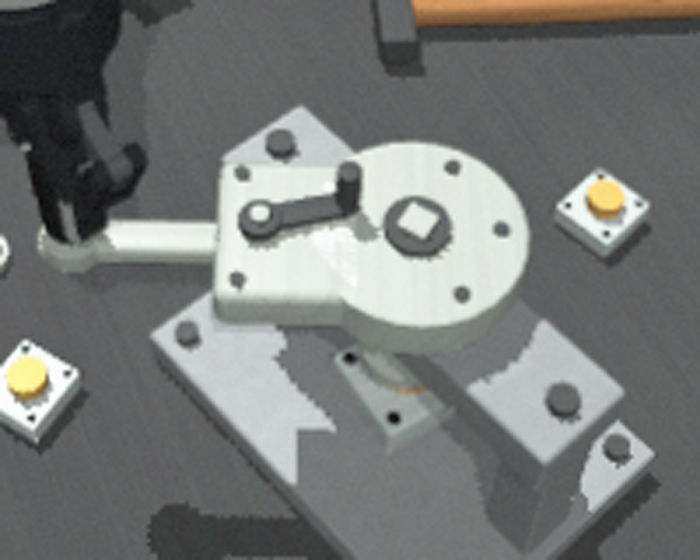

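View pics/w7.png

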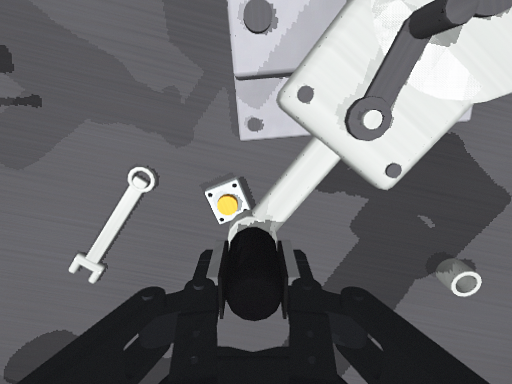

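Run:
```python
from h import *
arc(4.15,20)
```

```text
t 9.8 pos [ 0.4995 -0.1581  0.2105] x [0.976 0.217 0.008] y [ 0.217 -0.976  0.015] z [ 0.011 -0.013 -1.   ] F [ 6.  -0.3 -1.6] w 0.316
ang 2.6900689823797075 rad 0.17283702881475185
[-7. 11.  3.]
[-7. 11.  0.]
[-6. 11.  0.]
[-5. 11.  0.]
[-4. 12.  0.]
[-3. 12.  0.]
[-2. 12.  0.]
[-2. 12.  0.]
[-1. 13.  0.]
[ 0. 13.  0.]
[ 1. 12.  0.]
[ 2. 12.  0.]
[ 3. 12.  0.]
[ 4. 12.  0.]
[ 5. 12.  0.]
[ 6. 11.  0.]
[ 6. 11.  0.]
[ 7. 10.  0.]
[ 8. 10.  0.]
[9. 9. 0.]
```

```bash
python3 -m jog '[[-7,11,2,0,0,0,15],[-7,11,0,0,0,0,15],[-6,11,0,0,0,0,15],[-5,11,0,0,0,0,15],[-4,12,0,0,0,0,15],[-3,12,0,0,0,0,15],[-2,12,0,0,0,0,15],[-2,12,0,0,0,0,15],[-1,13,0,0,0,0,15],[0,13,0,0,0,0,15]]'
python3 - <<'E'
from h import *
arc(4.15,10)
E
```

```text
t: 10.8
eef_pos: [0.4887, -0.2769, 0.2105]
orientation: [-3.113, -0.35, -0.011]
force: [2.8, 6.5, 3.9]
gripper_width: 0.318
t 10.8 pos [ 0.4887 -0.2769  0.2105] x [0.975 0.222 0.008] y [ 0.222 -0.975 -0.008] z [ 0.006  0.009 -1.   ] F [2.8 6.5 3.9] w 0.318
ang 3.396963183556933 rad 0.1718770474729191
[ 1. 13.  2.]
[ 2. 13. -0.]
[ 3. 13. -0.]
[ 4. 12. -0.]
[ 5. 12. -0.]
[ 6. 12. -0.]
[ 6. 11. -0.]
[ 7. 11. -0.]
[ 8. 10. -0.]
[ 9. 10. -0.]
```

```bash
python3 -m jog '[[1,13,2,0,0,0,15],[2,13,0,0,0,0,15],[3,13,0,0,0,0,15],[4,12,0,0,0,0,15],[5,12,0,0,0,0,15],[6,12,0,0,0,0,15],[6,11,0,0,0,0,15],[7,11,0,0,0,0,15],[8,10,0,0,0,0,15],[9,10,0,0,0,0,15]]'
python3 - <<'E'
from h import *
arc(2.70,20)
grab('side','s8');grab('wrist','w8')
a=cv2.imread('pics/s8.png')[180:340,180:380]
cv2.imwrite('pics/s8c.png',cv2.resize(a,None,fx=3.5,fy=3.5,interpolation=2))
E
```

```text
t: 11.8
eef_pos: [0.5671, -0.3806, 0.2102]
orientation: [-3.092, -0.348, -0.014]
force: [-0.6, 11.8, 6.2]
gripper_width: 0.321
t 11.8 pos [ 0.5671 -0.3806  0.2102] x [0.975 0.222 0.012] y [ 0.222 -0.975 -0.029] z [ 0.005  0.031 -1.   ] F [-0.6 11.8  6.2] w 0.321
ang 4.173433589218288 rad 0.17134729124854117
[-9. -9.  2.]
[ -8. -10.   0.]
[ -7. -10.   0.]
[ -7. -11.   0.]
[ -6. -11.   0.]
[ -5. -12.   0.]
[ -4. -12.   0.]
[ -3. -12.   0.]
[ -2. -12.   0.]
[ -1. -13.   0.]
[ -0. -13.   0.]
[  0. -13.   0.]
[  1. -13.   0.]
[  2. -12.   0.]
[  3. -12.   0.]
[  4. -12.   0.]
[  5. -12.   0.]
[  6. -11.   0.]
[  7. -11.   0.]
[  7. -10.   0.]
```

View pics/s8c.png

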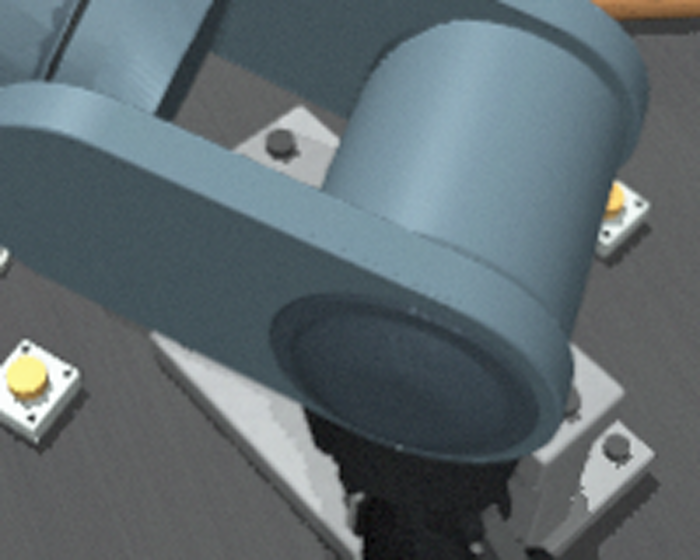

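View pics/w8.png

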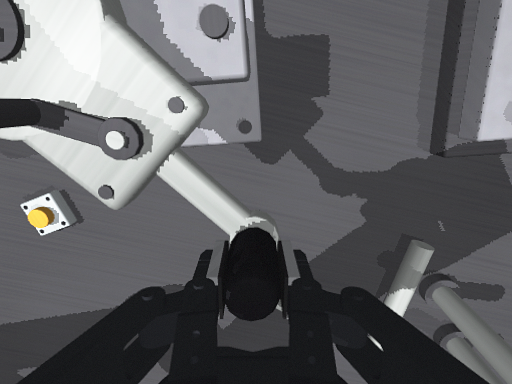

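```bash
python3 -m jog '[[-9,-9,2,0,0,0,15],[-8,-10,0,0,0,0,15],[-7,-10,0,0,0,0,15],[-7,-11,0,0,0,0,15],[-6,-11,0,0,0,0,15],[-5,-12,0,0,0,0,15],[-4,-12,0,0,0,0,15],[-3,-12,0,0,0,0,15],[-2,-12,0,0,0,0,15],[-1,-13,0,0,0,0,15]]'
python3 - <<'E'
from h import *
arc(2.73,10)
E
```

```text
t: 12.9
eef_pos: [0.4943, -0.2936, 0.2103]
orientation: [-3.12, -0.346, -0.04]
force: [-2.0, -5.3, 0.9]
gripper_width: 0.319
t 12.9 pos [ 0.4943 -0.2936  0.2103] x [0.975 0.219 0.026] y [ 0.219 -0.976  0.001] z [ 0.025  0.005 -1.   ] F [-2.  -5.3  0.9] w 0.319
ang 3.499615199053621 rad 0.17155924516682067
[ -2. -13.   2.]
[ -0. -13.  -0.]
[  1. -13.   0.]
[  2. -13.   0.]
[  3. -13.   0.]
[  4. -13.   0.]
[  5. -12.   0.]
[  6. -12.   0.]
[  7. -12.   0.]
[  7. -11.   0.]
```

```bash
python3 -m jog '[[-2,-13,2,0,0,0,15],[0,-13,0,0,0,0,15],[1,-13,0,0,0,0,15],[2,-13,0,0,0,0,15],[3,-13,0,0,0,0,15],[4,-13,0,0,0,0,15],[5,-12,0,0,0,0,15],[6,-12,0,0,0,0,15],[7,-12,0,0,0,0,15],[7,-10,0,0,0,0,15]]'
python3 - <<'E'
from h import *
grab('side','s9');grab('wrist','w9')
a=cv2.imread('pics/s9.png')[180:340,180:380]
cv2.imwrite('pics/s9c.png',cv2.resize(a,None,fx=3.5,fy=3.5,interpolation=2))
arc(4.16,20)
E
```

```text
t: 13.9
eef_pos: [0.5, -0.1568, 0.2103]
orientation: [3.118, 0.343, 0.046]
force: [4.9, -6.4, -2.4]
gripper_width: 0.318
t 14.0 pos [ 0.5002 -0.1569  0.2104] x [0.975 0.219 0.028] y [ 0.219 -0.976  0.009] z [ 0.029 -0.002 -1.   ] F [ 4.3 -6.2 -1.7] w 0.315
ang 2.6821531076868554 rad 0.17269698543536668
[-7. 11.  2.]
[-7. 11. -0.]
[-6. 11. -0.]
[-5. 12. -0.]
[-4. 12. -0.]
[-3. 12.  0.]
[-3. 12.  0.]
[-2. 13.  0.]
[-1. 13.  0.]
[ 0. 13.  0.]
[ 1. 13.  0.]
[ 2. 13.  0.]
[ 3. 12.  0.]
[ 4. 12.  0.]
[ 5. 12.  0.]
[ 6. 11.  0.]
[ 7. 11.  0.]
[ 7. 10.  0.]
[ 8. 10.  0.]
[9. 9. 0.]
```

View pics/s9c.png

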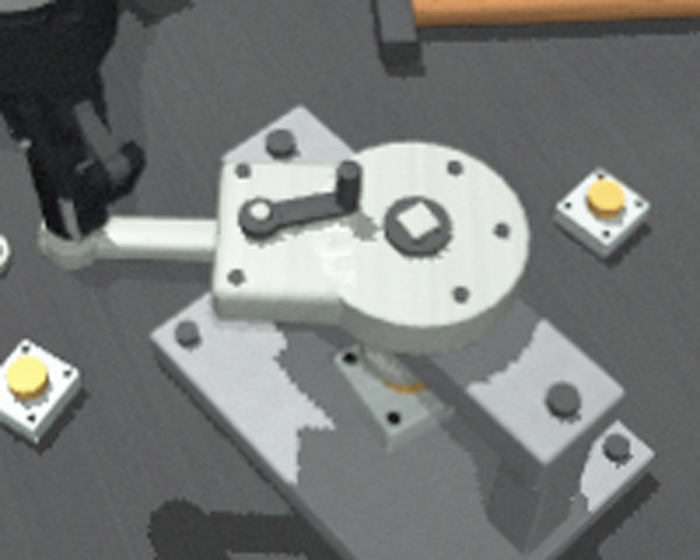

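```bash
python3 -m jog '[[-7,11,2,0,0,0,15],[-7,11,0,0,0,0,15],[-6,11,0,0,0,0,15],[-5,12,0,0,0,0,15],[-4,12,0,0,0,0,15],[-3,12,0,0,0,0,15],[-3,12,0,0,0,0,15],[-2,13,0,0,0,0,15],[-1,13,0,0,0,0,15],[0,13,0,0,0,0,15]]'
python3 - <<'E'
from h import *
arc(4.16,10)
E
```

```text
t: 15.0
eef_pos: [0.4882, -0.2738, 0.2103]
orientation: [-3.098, -0.356, -0.031]
force: [-2.5, 6.4, 6.5]
gripper_width: 0.316
t 15.0 pos [ 0.4882 -0.2738  0.2103] x [0.974 0.226 0.022] y [ 0.227 -0.974 -0.02 ] z [ 0.017  0.025 -1.   ] F [-2.5  6.4  6.5] w 0.316
ang 3.378513595118399 rad 0.17158736034063785
[ 0. 13.  2.]
[ 2. 13. -0.]
[ 3. 13. -0.]
[ 4. 13. -0.]
[ 5. 13. -0.]
[ 6. 12. -0.]
[ 7. 12. -0.]
[ 8. 11. -0.]
[ 8. 11. -0.]
[ 9. 10.  0.]
```

```bash
python3 -m jog '[[0,13,1,0,0,0,15],[2,13,0,0,0,0,15],[3,13,0,0,0,0,15],[4,13,0,0,0,0,15],[5,13,0,0,0,0,15],[6,12,0,0,0,0,15],[7,12,0,0,0,0,15],[8,11,0,0,0,0,15],[8,11,0,0,0,0,15],[9,10,0,0,0,0,15]]'
python3 - <<'E'
from h import *
arc(2.73,20)
E
```

```text
t: 16.0
eef_pos: [0.5672, -0.3805, 0.2103]
orientation: [-3.087, -0.359, -0.02]
force: [-3.2, 7.3, 5.8]
gripper_width: 0.319
t 16.0 pos [ 0.5672 -0.3805  0.2103] x [0.973 0.229 0.017] y [ 0.23  -0.973 -0.032] z [ 0.009  0.035 -0.999] F [-3.2  7.3  5.8] w 0.319
ang 4.173977467426451 rad 0.1711780768433484
[-9. -8.  2.]
[ -8. -10.   0.]
[ -7. -10.   0.]
[ -6. -11.   0.]
[ -6. -11.   0.]
[ -5. -11.   0.]
[ -4. -12.   0.]
[ -3. -12.   0.]
[ -2. -12.   0.]
[ -1. -12.   0.]
[ -1. -12.   0.]
[  0. -12.   0.]
[  1. -12.   0.]
[  2. -12.   0.]
[  3. -12.   0.]
[  4. -12.   0.]
[  5. -11.   0.]
[  6. -11.   0.]
[  6. -11.   0.]
[  7. -10.   0.]
```

```bash
python3 -m jog '[[-9,-8,2,0,0,0,15],[-8,-10,0,0,0,0,15],[-7,-10,0,0,0,0,15],[-6,-11,0,0,0,0,15],[-6,-11,0,0,0,0,15],[-5,-11,0,0,0,0,15],[-4,-12,0,0,0,0,15],[-3,-12,0,0,0,0,15],[-2,-12,0,0,0,0,15],[-1,-12,0,0,0,0,15]]'
python3 - <<'E'
from h import *
arc(2.73,10)
E
```

```text
t: 17.0
eef_pos: [0.4941, -0.2924, 0.2103]
orientation: [-3.113, -0.358, -0.041]
force: [-1.7, -4.2, 1.8]
gripper_width: 0.316
t 17.0 pos [ 0.4941 -0.2924  0.2103] x [0.974 0.227 0.027] y [ 0.227 -0.974 -0.004] z [ 0.025  0.01  -1.   ] F [-1.7 -4.2  1.8] w 0.316
ang 3.4924219908048064 rad 0.17138500184433542
[ -2. -13.   2.]
[ -0. -13.   0.]
[  1. -13.   0.]
[  2. -13.   0.]
[  3. -13.   0.]
[  4. -13.   0.]
[  5. -12.   0.]
[  6. -12.   0.]
[  7. -11.   0.]
[  7. -11.   0.]
```

```bash
python3 -m jog '[[-2,-13,2,0,0,0,15],[0,-13,0,0,0,0,15],[1,-13,0,0,0,0,15],[2,-13,0,0,0,0,15],[3,-13,0,0,0,0,15],[4,-13,0,0,0,0,15],[5,-12,0,0,0,0,15],[6,-12,0,0,0,0,15],[7,-11,0,0,0,0,15],[7,-10,0,0,0,0,15]]'
python3 - <<'E'
from h import *
grab('side','s10')
ims=[]
for t in('s7','s9','s10'):
    a=cv2.imread(f'pics/{t}.png')[225:315,265:325]; ims.append(cv2.resize(a,None,fx=4.4,fy=6,interpolation=2))
cv2.imwrite('pics/cmp.png',np.hstack(ims))
arc(4.16,20)
E
```

```text
t: 18.0
eef_pos: [0.5004, -0.1564, 0.2103]
orientation: [3.12, 0.357, 0.056]
force: [0.6, -25.5, -3.7]
gripper_width: 0.315
t 18.05 pos [ 0.5005 -0.1568  0.2104] x [0.973 0.228 0.034] y [ 0.227 -0.974  0.008] z [ 0.035 -0.    -0.999] F [ 5.4 -8.9 -3.1] w 0.317
ang 2.680658013062237 rad 0.17251995006925283
[-7. 10.  2.]
[-7. 11. -0.]
[-6. 11. -0.]
[-5. 12. -0.]
[-4. 12. -0.]
[-4. 12. -0.]
[-3. 12.  0.]
[-2. 13.  0.]
[-1. 13.  0.]
[ 0. 13.  0.]
[ 1. 13.  0.]
[ 2. 13.  0.]
[ 3. 12.  0.]
[ 4. 12.  0.]
[ 5. 12.  0.]
[ 6. 11.  0.]
[ 6. 11.  0.]
[ 7. 10.  0.]
[ 8. 10.  0.]
[9. 9. 0.]
```

View pics/cmp.png

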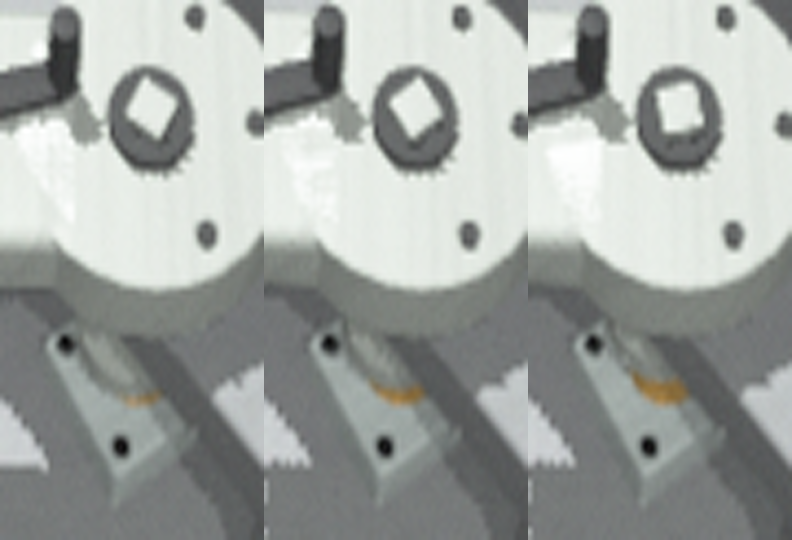

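```bash
cat > sq.py <<'E'
from h import *
def sq(tag):
    z=load(tag); R=cv2.Rodrigues(z['R'])[0]
    n=161; g=np.linspace(-.02,.02,n); X,Y=np.meshgrid(g,g)
    W=np.stack([X+HUB[0],Y+HUB[1],np.full_like(X,.194)],-1).reshape(-1,3)
    rv=cv2.Rodrigues(R.T)[0]; uv,_=cv2.projectPoints(W,rv,-R.T@z['eye'],z['K'],np.array([float(z['k1']),0,0,0]))
    uv=uv.reshape(n,n,2).astype(np.float32); p=cv2.remap(z['im'].min(-1),uv[...,0],uv[...,1],cv2.INTER_CUBIC)
    b=(p>170).astype(np.uint8); k,l,st,c=cv2.connectedComponentsWithStats(b)
    d=[(np.hypot(*(c[i]-80)),i) for i in range(1,k) if 200<st[i,4]<8000]; i=min(d)[1]
    q=np.argwhere(l==i)[:,::-1].astype(np.float32)
    r=cv2.minAreaRect(q); q0=q-q.mean(0); th=np.angle(np.mean(np.hypot(*q0.T)**4*np.exp(4j*np.arctan2(q0[:,1],q0[:,0]))))/4
    print(tag,r,'4fold ang',th.round(3)); 
import sys
for t in sys.argv[1:]: sq(t)
E
python3 sq.py s4 s7 s9 s10
```

```text
s4 ((99.90001678466797, 78.80000305175781), (33.541019439697266, 27.72724151611328), 63.43495178222656) 4fold ang 0.566
s7 ((78.49332427978516, 83.96864318847656), (64.55467224121094, 63.57966613769531), 32.96940612792969) 4fold ang -0.21
s9 ((78.09703063964844, 83.51698303222656), (64.83963012695312, 63.38671112060547), 9.926244735717773) 4fold ang -0.627
s10 ((78.30789184570312, 83.39506530761719), (66.35086059570312, 65.2612075805664), 76.37300109863281) 4fold ang 0.566
```

```bash
python3 -m jog '[[-7,10,1,0,0,0,15],[-7,11,0,0,0,0,15],[-6,11,0,0,0,0,15],[-5,12,0,0,0,0,15],[-4,12,0,0,0,0,15],[-4,12,0,0,0,0,15],[-3,12,0,0,0,0,15],[-2,13,0,0,0,0,15],[-1,13,0,0,0,0,15],[0,13,0,0,0,0,15]]'
python3 - <<'E'
from h import *
arc(4.15,10)
E
```

```text
t: 19.05
eef_pos: [0.4877, -0.2701, 0.2103]
orientation: [-3.093, -0.37, -0.041]
force: [-2.3, 5.5, 8.1]
gripper_width: 0.32
t 19.05 pos [ 0.4877 -0.2701  0.2103] x [0.971 0.236 0.029] y [ 0.236 -0.971 -0.022] z [ 0.023  0.029 -0.999] F [-2.3  5.5  8.1] w 0.32
ang 3.3567613560088603 rad 0.17128179101320437
[-1. 14.  2.]
[ 1. 14. -0.]
[ 2. 13. -0.]
[ 3. 13. -0.]
[ 4. 13. -0.]
[ 5. 12. -0.]
[ 6. 12. -0.]
[ 7. 11. -0.]
[ 8. 11.  0.]
[ 9. 10.  0.]
```

```bash
python3 -m jog '[[-1,14,0,0,0,0,15],[1,14,0,0,0,0,15],[2,13,0,0,0,0,15],[3,13,0,0,0,0,15],[4,13,0,0,0,0,15],[5,12,0,0,0,0,15],[6,12,0,0,0,0,15],[7,11,0,0,0,0,15],[8,11,0,0,0,0,15],[8,9,0,0,0,0,15]]'
python3 - <<'E'
from h import *
info();print(ang())
E
```

```text
t: 20.05
eef_pos: [0.5584, -0.3744, 0.2103]
orientation: [-3.078, -0.379, -0.028]
force: [-5.6, 4.3, 6.5]
gripper_width: 0.317
t 20.05 pos [ 0.5584 -0.3744  0.2103] x [0.97  0.242 0.022] y [ 0.243 -0.969 -0.038] z [ 0.013  0.042 -0.999] F [-5.6  4.3  6.5] w 0.317
(np.float64(4.111130278491132), np.float64(0.1708140987463027))
```

```bash
python3 -m jog '[[0,0,0,0,0,0,60],[0,0,0,0,0,0,60],[0,0,0,0,0,0,60],[0,0,-10,0,0,0,60],[0,0,-25,0,0,0,60],[0,0,-30,0,0,0,60],[0,0,-30,0,0,0,60],[-40,0,0,0,0,0,60],[-40,0,0,0,0,0,60],[-40,0,0,0,0,0,60]]'; python3 -m jog '[[-40,-20,0,0,0,0,60],[-40,-40,0,0,0,0,60],[-20,-40,0,0,0,0,60],[0,-40,0,0,0,0,60],[0,-40,0,0,0,0,60],[0,-40,0,0,0,0,60],[0,-20,0,0,0,0,60],[0,0,0,0,0,0,60],[0,0,0,0,0,0,60],[0,0,0,0,0,0,60]]'
python3 - <<'E'
from h import *
info(); grab('side','s11'); grab('top','t11')
E
python3 sq.py s11
```

```text
t: 21.05
eef_pos: [0.4375, -0.4047, 0.3054]
orientation: [-3.071, -0.388, -0.017]
force: [0.4, -0.2, 0.2]
gripper_width: 0.602
t: 22.05
eef_pos: [0.277, -0.1947, 0.3176]
orientation: [-3.083, -0.374, -0.022]
force: [0.9, 0.4, 0.4]
gripper_width: 0.597
t 22.05 pos [ 0.277  -0.1947  0.3176] x [0.971 0.239 0.019] y [ 0.239 -0.97  -0.034] z [ 0.01   0.037 -0.999] F [0.9 0.4 0.4] w 0.597
s11 ((78.1153793334961, 83.0769271850586), (64.4637680053711, 64.4637680053711), 52.12501525878906) 4fold ang 0.101
```

View pics/s11.png

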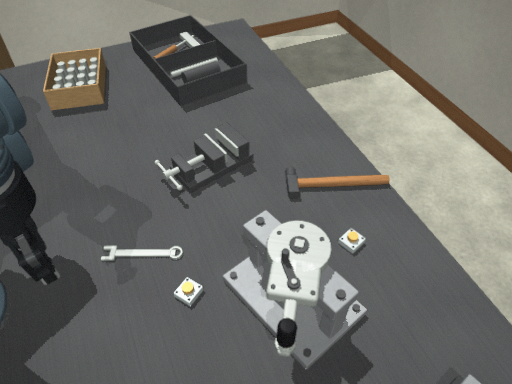

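View pics/t11.png

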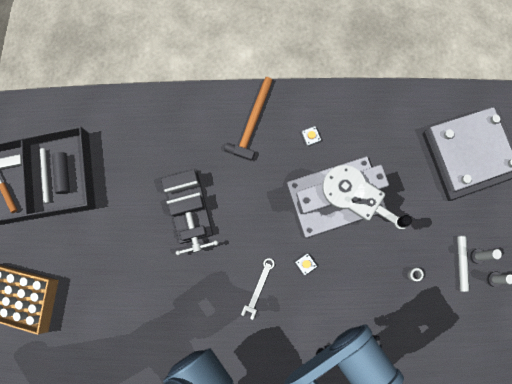

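```bash
python3 -m jog '[[0,0,0,0,0.14,0,60],[0,0,0,0,0.14,0,60],[0,0,0,0,0.14,0,60],[0,0,0,0,0.14,0,60],[0,0,0,0,0.14,0,60],[0,0,0,0,0.14,0,60],[0,0,0,0,0,0,60],[0,0,0,0,0,0,60],[0,0,0,0,0,0,60],[0,0,0,0,0,0,60]]'
python3 - <<'E'
from h import *
info(); im,d,cp=grab('wrist','w12'); print(cp['eye'])
E
```

```text
t: 23.15
eef_pos: [0.2781, -0.2, 0.3203]
orientation: [-2.708, -0.306, -1.275]
force: [0.4, 0.8, 1.5]
gripper_width: 0.599
t 23.15 pos [ 0.2781 -0.2     0.3203] x [0.622 0.126 0.773] y [ 0.238 -0.971 -0.034] z [ 0.746  0.205 -0.634] F [0.4 0.8 1.5] w 0.599
[ 0.23346289 -0.21655693  0.466199  ]
```

View pics/w12.png

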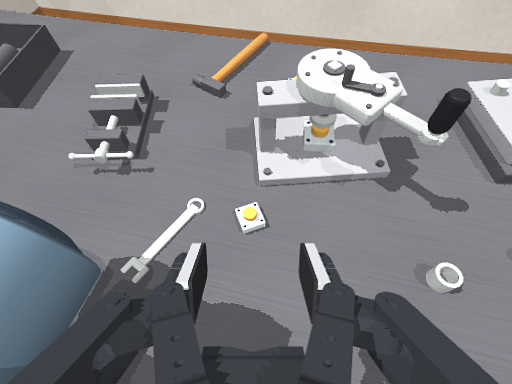

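Run:
```python
from h import *
z=load('w12'); R=cv2.Rodrigues(z['R'])[0]; rv=cv2.Rodrigues(R.T)[0]
dirc=z['eye'][:2]-HUB; dirc/=np.hypot(*dirc)
def pr(r,zz):
    W=np.array([[*(HUB+r*dirc),zz]]); return cv2.projectPoints(W,rv,-R.T@z['eye'],z['K'],np.array([float(z['k1']),0,0,0]))[0].ravel().round(1)
print('bush top front',pr(.017,.062),'block top at bush',pr(.017,.046))
for gap in(5,10,12,15,18,20,22,25,28): print(gap,pr(.024,.062+gap/1000))
a=z['im'][90:160,285:355]; 
cv2.imwrite('pics/w12c.png',cv2.resize(a,(560,560),interpolation=cv2.INTER_CUBIC))
for v in range(98,150): print(v,z['im'][v,320],z['im'][v,322],end=' | ' if v%3 else '\n')
```

```text
bush top front [318.8 133.3] block top at bush [317.4 139.2]
5 [318.6 134. ]
10 [319.  132.1]
12 [319.2 131.3]
15 [319.5 130.2]
18 [319.7 129. ]
20 [319.9 128.2]
22 [320.1 127.4]
25 [320.4 126.2]
28 [320.7 125. ]
98 [164 166 164] [164 164 162] | 99 [165 166 163] [162 162 159]
100 [162 164 160] [158 160 157] | 101 [158 160 157] [157 161 155] | 102 [158 161 155] [156 158 155]
103 [153 157 155] [157 160 156] | 104 [160 161 157] [155 157 154] | 105 [135 135 133] [148 150 147]
106 [122 117 117] [126 123 122] | 107 [121 116 117] [122 116 117] | 108 [121 116 116] [123 117 118]
109 [123 118 116] [125 119 118] | 110 [122 118 117] [122 117 117] | 111 [123 119 118] [123 119 118]
112 [120 115 115] [122 118 118] | 113 [121 116 115] [123 117 116] | 114 [117 111 111] [106 101 101]
115 [117 116 115] [83 79 79] | 116 [130 131 129] [119 122 118] | 117 [153 155 153] [135 139 135]
118 [168 170 166] [159 161 157] | 119 [170 172 169] [171 173 169] | 120 [167 170 167] [168 169 166]
121 [165 168 165] [165 168 165] | 122 [166 169 166] [167 170 165] | 123 [152 154 151] [163 165 163]
124 [139 141 138] [149 151 148] | 125 [142 144 140] [142 144 141] | 126 [143 142 137] [146 146 142]
127 [149 147 143] [146 145 139] | 128 [109 152 187] [109 140 161] | 129 [ 61 152 205] [ 68 147 193]
130 [ 66 153 203] [ 68 154 204] | 131 [ 69 154 205] [ 69 154 205] | 132 [ 63 141 187] [ 63 143 187]
133 [ 57 129 171] [ 59 133 175] | 134 [ 60 132 175] [ 60 137 179] | 135 [ 58 133 178] [ 61 135 179]
136 [ 55 133 180] [ 52 130 176] | 137 [100 147 177] [118 149 171] | 138 [170 177 179] [178 179 175]
139 [196 191 181] [196 194 184] | 140 [193 190 182] [194 191 183] | 141 [193 191 183] [194 191 184]
142 [193 191 182] [193 191 184] | 143 [203 199 191] [205 203 195] | 144 [193 190 183] [196 193 185]
145 [170 168 162] [170 168 162] | 146 [169 166 160] [163 162 155] | 147 [164 162 155] [163 160 154]
148 [163 159 153] [163 160 155] | 149 [162 159 153] [160 157 152] |
```

View pics/w12c.png

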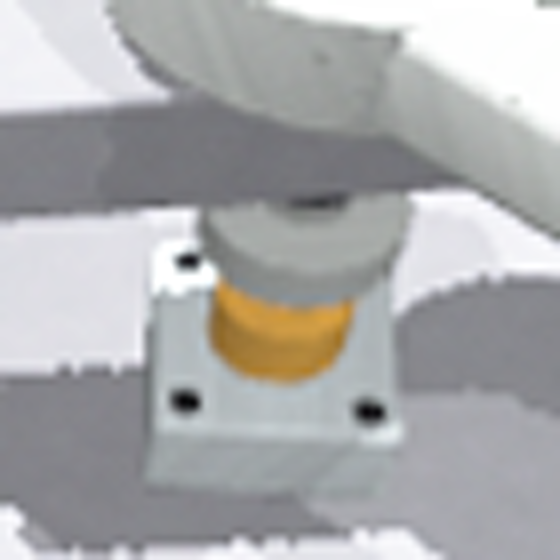

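Run:
```python
from h import *
z=load('w12'); P=cloud(z)
for v in range(116,144): print(v,P[v,314:327].mean(0).round(4), P[v,320].round(4))
```

```text
116 [ 0.6458 -0.2283  0.097 ] [ 0.6463 -0.2284  0.0965]
117 [ 0.6445 -0.2287  0.0958] [ 0.6455 -0.2287  0.095 ]
118 [ 0.6423 -0.229   0.0955] [ 0.6426 -0.229   0.0953]
119 [ 0.6399 -0.2293  0.0954] [ 0.6396 -0.2293  0.0957]
120 [ 0.6375 -0.2297  0.0953] [ 0.6369 -0.2296  0.0959]
121 [ 0.6349 -0.23    0.0953] [ 0.6352 -0.23    0.0951]
122 [ 0.633  -0.2303  0.0948] [ 0.6324 -0.2303  0.0954]
123 [ 0.632  -0.2306  0.0934] [ 0.6307 -0.2306  0.0947]
124 [ 0.6318 -0.231   0.0912] [ 0.6305 -0.231   0.0925]
125 [ 0.6318 -0.2314  0.0889] [ 0.6301 -0.2314  0.0905]
126 [ 0.6347 -0.2318  0.0837] [ 0.6304 -0.2318  0.0879]
127 [ 0.638  -0.2323  0.0782] [ 0.6318 -0.2322  0.0841]
128 [ 0.6514 -0.2334  0.0628] [ 0.6516 -0.2334  0.0626]
129 [ 0.6487 -0.2337  0.0629] [ 0.6483 -0.2337  0.0633]
130 [ 0.6468 -0.234   0.0622] [ 0.6474 -0.2341  0.0616]
131 [ 0.6445 -0.2344  0.0619] [ 0.6436 -0.2343  0.0628]
132 [ 0.6447 -0.2348  0.0592] [ 0.6424 -0.2347  0.0614]
133 [ 0.6447 -0.2353  0.0565] [ 0.642  -0.2351  0.0592]
134 [ 0.6446 -0.2357  0.054 ] [ 0.6429 -0.2356  0.0557]
135 [ 0.645  -0.2361  0.051 ] [ 0.6426 -0.236   0.0534]
136 [ 0.6449 -0.2366  0.0485] [ 0.6443 -0.2366  0.049 ]
137 [ 0.6439 -0.237   0.0467] [ 0.6422 -0.2369  0.0486]
138 [ 0.6414 -0.2373  0.0466] [ 0.6413 -0.2373  0.0468]
139 [ 0.6387 -0.2376  0.0468] [ 0.6383 -0.2376  0.0472]
140 [ 0.6362 -0.2379  0.0467] [ 0.6363 -0.2379  0.0466]
141 [ 0.6335 -0.2382  0.0468] [ 0.6339 -0.2382  0.0463]
142 [ 0.6311 -0.2385  0.0466] [ 0.6322 -0.2386  0.0454]
143 [ 0.6294 -0.2389  0.0457] [ 0.6297 -0.2389  0.0454]
```

```bash
python3 - <<'E'
from h import *
for t in('s11','t11','w12'):
    C=cloud(load(t)); r=np.hypot(C[...,0]-HUB[0],C[...,1]-HUB[1])
    g=(C[...,2]>.221)&(C[...,2]<.245)&(r>.14)&(r<.2); G=C[g].mean(0)[:2]
    p=(C[...,2]>.205)&(C[...,2]<.222)&(r<.06); Q=C[p].mean(0)[:2]
    d=(G-HUB)/np.hypot(*(G-HUB)); y=np.array([-d[1],d[0]])
    print(t,g.sum(),p.sum(),'grip',G.round(3),'post along/side',((Q-HUB)@d).round(4),((Q-HUB)@y).round(4))
E
python3 -c "
from workcell import telemetry,ctrl
print(telemetry.state()['force'],ctrl.hand_in())"
```

```text
s11 317 73 grip [ 0.557 -0.378] post along/side 0.0394 -0.0197
t11 100 24 grip [ 0.558 -0.372] post along/side 0.035 -0.0203
w12 548 112 grip [ 0.552 -0.373] post along/side 0.041 -0.0225
the job is handed in; nothing more can be done
[0.16380733 1.37933984 0.93540882] None
```

I flipped the reversing lever to the handle's clockwise side, then swung the handle by its grip through three free clockwise and three driving counter-clockwise strokes. After that I released the grip, backed the arm away and handed the job in at about 23 s of the 64 s.

**Pad height:** The spindle's square turned about 67° per driving stroke, about 199° in all. That is 16.7 mm of lift, so the pad should be 20.7–22.7 mm above the bush. The wrist camera's depth put the pad's underside at about 83.5 mm and the bush top at 62.5 mm, a gap of about 21 mm.

**A check that disagreed:** A rough estimate from pixel rows gave only 15–20 mm. It assumed the bush sits on the spindle axis, but depth shows it about 4 mm off, so I went with the depth reading.

**Lever:** The three cameras put the post about 20–22 mm to the clockwise side of the handle's centre line, which is its end position.

**Other things:** The last pictures show the block upright and the wrench, hammer and loose bush where they were; I did not measure their positions. The arm was clear of everything at hand-in. The largest wrist force I read was about 26 N, at the clockwise stop.

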